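Stand the tipped tea tin back up and push it into its row

ROBOT

A 7-joint arm with a two-finger parallel gripper is mounted at the origin on the work surface. World frame = base frame: x ahead of the robot, y to its left, z up, the work surface at z = 0. Lengths are in m, angles in rad, forces in N, time in s.
With the tool pointing down it reaches from about 0.4 to 0.875 m from the base axis. Payload 19.3 kg.
Tool frame: the origin (TCP) lies on the centre line of the jaws, within the pads' length; the fingertips stand 8 mm ahead of it and the grasp point (between the pads) lies 11 mm behind it; x points along the fingers, z is the direction in which the jaws open and shut, and the axes are right-handed (so a half turn about x gives the same grasp; the last joint's range is limited). The gripper opens to 85 mm and grips with 20 to 120 N. Pads are 22 mm wide; open, the fingers measure 114 mm over their backs; the gripper's body (76 mm by 85 mm) begins 54 mm behind the grasp point. The pads swing forward as they close: fully open they stand 13 mm farther back than shut.
Start: joints at [-1.386, 0.521, -0.036, 1.599, 0.021, 1.021, -0.113], TCP at [0.158, 0.605, 0.239] pointing down, gripper open.
Joint ranges: [-2.91, 2.91], [-0.3, 2.13], [-1.5, 1.42], [0.17, 2.43], [-1.26, 4.41], [0.16, 1.93], [-2.52, 2.52]. Speed limits (rad/s): [1.89, 1.89, 2.39, 2.39, 3.01, 3.01, 3.01].

INTERFACE

Orientations are given as a unit quaternion [w, x, y, z].
In Python, from plant import * gives the robot as it stands. The module is installed in compiled form; this text tells all that it offers. Calls block until the motion is done:
- goto(position, orientation): joint-space move of the TCP to a pose.
- movel(position, orientation=None, max_speed=0.15, contact_N=None): straight line of the TCP; orientation=None keeps the orientation; max_speed is the mean speed in m/s. With contact_N (N) it stops when the force on the tool has changed by that much, and returns True; else False.
- move_joints(angles): joint-space move.
- open_jaws() and gripper_close(force=None): open the fingers fully, or close them until they stop; force is the grip in N (None keeps the last).
- sleep(seconds).
- ik(position, orientation): joint angles nearest the present ones, or None.
- capture(name): name is "scene" or "top" or "wrist"; returns a dict with "frame" (420x560x3 uint8, red, green, blue), "vfov" (degrees; the focal length in pixels is half the picture's height over the tangent of half this angle, whatever the lens; pixels are square), "cx", "cy" (the principal point, pixels), "pose" (4x4, takes a point from camera to world coordinates). Camera axes: x right, y up, looking along -z (the intrinsics and any distortion apply to the point x, -y, -z); pixel columns grow to the right and rows downward; lengths in m; the calibration is good to about 2 mm. A picture is of the moment at which its call begins. There is no depth.
A pose or a line that the arm cannot do raises PlanningError and nothing moves.
- close_job(): hands the job in, once; it reports no verdict.
Readings, each from a call of its own:
- get_time(): time.
- get_joints(): joint angles.
- get_joint_velocities(): joint speeds.
- get_joint_torque(): joint torques, N m.
- get_tcp_pos(): TCP position.
- get_ee_rot(): TCP orientation.
- get_force(): force on the tool from outside, world axes, zero at the start.
- get_wrist_torque(): the same for the moment, N m.
- get_opening(): opening from 0.0 (shut) to 1.0 (fully open).
Only numpy, scipy, OpenCV 4.12 (cv2) and the standard library are available. Lean on these libraries where they do the work, as an engineer would, in place of code of your own. Each camera call takes 0.05 s, during which the arm holds its last target.

TASK

The red tea tin has tipped over and leans on the knock box. Without gripping or lifting it, push it back up with the fingertips until it stands on its base, then slide it gently along the counter into the gap in the row of tins until its back is square and snug against the wooden riser. Do not let it topple over, and leave the other tins, the jug, the tamper and the cup where they are.

Things in the scene. Friction and masses are not known exactly. Their poses are not given: they have to be found in the camera images.
- tin: Red square tea tin with a copper-coloured lid, 64 x 64 mm, 150 mm tall, 0.2 to 0.4 kg. Origin: centre of its underside; z runs up its height, x and y square to its sides. It starts leaning about 38 degrees to its own +y side: its bottom +y edge on the counter, its +y face on the knock box's rim. Counter friction about 0.6: standing, it may tip if pushed above about 45 mm.
- lip (a point): Middle of the top edge of the red tin's leaning (+y) face, 32 mm from the tin's axis and 150 mm up it. At the start it overhangs the open knock box, about 118 mm above the counter and 30 mm above the box's rim. Once tilted less than about 23 degrees from upright the tin drops back onto its base by itself.
- knockbox: Open stainless-steel knock box, fixed; 140 mm (its x) by 160 mm (its y), 88 mm high, walls 5 mm. A 26 mm rubber bar crosses its middle along its x, top 79 mm above the counter. Origin: centre of its underside. The red tin leans on the rim of its -y wall.
- gap (a point): Point on the counter at the foot of the front face of the long wooden riser (70 mm high, 640 mm long, fixed), in the middle of the gap in the row of tins. Its x axis points square into the riser, y along it to the left. The gap is 170 mm wide between its neighbours; a tin snug against the riser has its middle 32 mm in front of this face.
- tin_green: Green square tea tin with a steel lid, same size as the red one (64 x 64 x 150 mm), standing against the riser in the row. Origin: centre of its underside.
- tin_blue: Blue square tea tin with a steel lid, same size as the red one (64 x 64 x 150 mm), standing against the riser in the row. Origin: centre of its underside.
- tin_white: White square tea tin with a steel lid, same size as the red one (64 x 64 x 150 mm), standing against the riser in the row. Origin: centre of its underside.
- tin_black: Black square tea tin with a steel lid, same size as the red one (64 x 64 x 150 mm), standing against the riser in the row. Origin: centre of its underside.
- jug: Steel milk jug, 76 mm across, 85 mm tall, with a handle. Origin: centre of its underside.
- tamper: Steel coffee tamper standing on its base, 58 mm across, 88 mm tall. Origin: centre of its underside.
- cup: White cup with a handle, 76 mm across, 60 mm tall. Origin: centre of its underside.
Things that resemble listed ones, but are neither listed nor needed, are in the scene too. Leave any turquoise or yellow look-alike of the tin alone.

How it is judged:
On the way:
1. the red tin stands upright on its base (angle between tin's own z axis and vertical below 0.06 rad and height (world z) of tin below 0.005 m and linear speed of tin below 0.05 m/s), for 0.3 s.
At the end, for the whole second after the job is handed in: The red tin stands upright (3 degrees) and at rest in the gap (middle within 55 mm of the gap's middle), its back within 7 mm of touching the riser and square to it within 7 degrees; the other tins are within 15 mm, the jug, tamper and cup within 20 mm of where they were (angle between each of tin, tin_green, tin_blue, tin_white, tin_black's own z axis and vertical below 0.06 rad and height (world z) of tin below 0.005 m and (angle between the x axis of tin and the x axis of gap, either way round below 0.12 rad or angle between the y axis of tin and the x axis of gap, either way round below 0.12 rad) and x of tin in the frame of gap between -0.039 and -0.028 m and y of tin in the frame of gap between -0.055 and 0.055 m and linear speed of tin below 0.01 m/s and distance of each of tin_green, tin_blue, tin_white, tin_black from where it was at the start of the episode below 0.015 m and distance of each of jug, tamper, cup from where it was at the start of the episode below 0.02 m).
It fails at once if the red tin is lifted off the counter (height (world z) of tin above 0.04 m).
It fails at once if the red tin topples over (angle between tin's own z axis and vertical above 0.95 rad).
It fails at once if the red tin is squeezed or shoved with more than 32 N (contact force between the fingers and tin above 32 N).
It fails at once if another tin is pushed about or tipped (distance of any of tin_green, tin_blue, tin_white, tin_black from where it was at the start of the episode above 0.025 m or angle between any of tin_green, tin_blue, tin_white, tin_black's own z axis and vertical above 0.3 rad).
It fails at once if the jug, tamper or cup is pushed about or tipped (distance of any of jug, tamper, cup from where it was at the start of the episode above 0.03 m or angle between any of jug, tamper, cup's own z axis and vertical above 0.3 rad).
It also fails if it takes over 58 s, if anything falls off the work surface, if the arm or the gripper's body presses on something with over 40 N, if the wrist force passes 120 N, or if a joint passes its speed limit or range.

## Working session

There is one attempt and no reset: what is moved stays moved. The work goes in short steps, each a Python script; the robot and the scene stay as the last script left them, time stands still between calls to the robot, and variables do not carry over. Pictures are saved under pics/ and viewed, and the job is handed in when it is done.

```bash
mkdir -p pics; ls; python3 - <<'E'
from plant import *
import cv2,numpy as np,pickle
d={}
for n in ["scene","top","wrist"]:
    c=capture(n); d[n]=c
    cv2.imwrite(f"pics/{n}0.png",c["frame"][:,:,::-1])
    print(n,{k:v for k,v in c.items() if k!="frame"})
pickle.dump(d,open("caps0.pkl","wb"))
print(get_time(),get_tcp_pos(),get_ee_rot(),get_force())
E
```

```text
pics
scene {'vfov': 48.74139727080836, 'cx': 272.05975578003927, 'cy': 206.47521061508309, 'pose': array([[ 0.2626557 , -0.69087367,  0.67357669,  1.32408787],
       [ 0.9648785 ,  0.19141379, -0.17991729, -0.19179544],
       [-0.00463175,  0.69717597,  0.71688508,  0.94641007],
       [ 0.        ,  0.        ,  0.        ,  1.        ]])}
top {'vfov': 53.01236571612882, 'cx': 277.5004108349209, 'cy': 208.26115572455697, 'pose': array([[ 0.0285603 ,  0.98583428, -0.16527276,  0.30618653],
       [-0.99955418,  0.02960577,  0.00386523,  0.02923227],
       [ 0.00870351,  0.16508869,  0.98624032,  1.40382257],
       [ 0.        ,  0.        ,  0.        ,  1.        ]])}
wrist {'vfov': 71.2148494963508, 'cx': 279.05431728856246, 'cy': 211.42482434189782, 'pose': array([[ 2.50936422e-01, -9.25180537e-01, -2.84731252e-01,
         8.54091765e-02],
       [ 9.68003375e-01,  2.39648352e-01,  7.44186391e-02,
         6.23793964e-01],
       [-6.15301344e-04, -2.94295159e-01,  9.55714382e-01,
         3.73039158e-01],
       [ 0.00000000e+00,  0.00000000e+00,  0.00000000e+00,
         1.00000000e+00]])}
0.15 [0.15749756 0.60456994 0.23887392] [ 0.55924988 -0.43261284  0.55972044  0.43220218] [ 0.31963417 -0.94400725  0.53091594]
```

View pics/scene0.png

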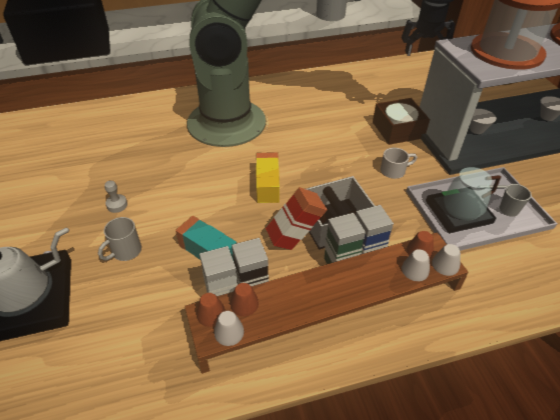

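View pics/top0.png

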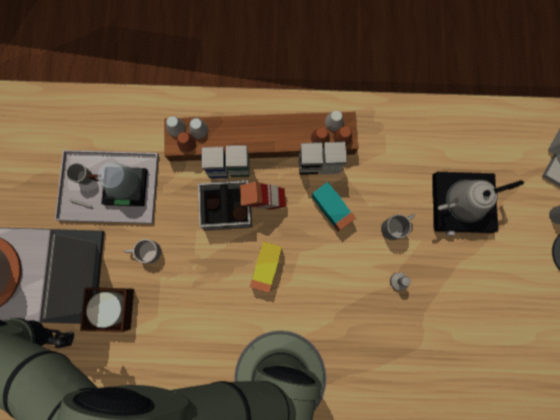

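View pics/wrist0.png

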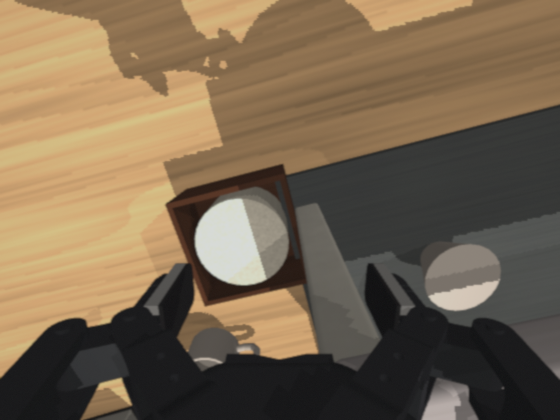

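The top view shows the red tin with its copper lid at about (262,195), leaning left (world +y) onto the knock box at (225,205). The gap is in the row between the tins at (236,160) and (311,155). The look-alikes are turquoise at (332,205) and yellow at (267,266), both lying down. I'll enlarge it to confirm.

```bash
cat > h.py <<'E'
import numpy as np,cv2
def ray(c,u,v):
    f=c["frame"].shape[0]/2/np.tan(np.radians(c["vfov"])/2)
    d=np.array([(u-c["cx"])/f,-(v-c["cy"])/f,-1.0])
    P=c["pose"]; d=P[:3,:3]@d
    return P[:3,3],d/np.linalg.norm(d)
def onz(c,u,v,z):
    o,d=ray(c,u,v); return o+d*(z-o[2])/d[2]
def proj(c,p):
    f=c["frame"].shape[0]/2/np.tan(np.radians(c["vfov"])/2)
    P=c["pose"]; q=P[:3,:3].T@(np.asarray(p)-P[:3,3])
    return np.array([c["cx"]+f*q[0]/-q[2], c["cy"]-f*q[1]/-q[2]])
def tri(c1,a,c2,b):
    o1,d1=ray(c1,*a);o2,d2=ray(c2,*b)
    A=np.stack([d1,-d2],1);t=np.linalg.lstsq(A,o2-o1,rcond=None)[0]
    p,q=o1+d1*t[0],o2+d2*t[1]
    return (p+q)/2,np.linalg.norm(p-q)
def crop(c,x0,y0,x1,y1,s,name):
    im=cv2.resize(c["frame"][y0:y1,x0:x1,::-1],None,fx=s,fy=s,interpolation=cv2.INTER_CUBIC)
    im=cv2.convertScaleAbs(im,alpha=1.5,beta=15)
    for x in range((x0+9)//10*10,x1,10):
        cv2.line(im,((x-x0)*s,0),((x-x0)*s,8 if x%50 else 16),(0,255,0),1)
        if x%20==0: cv2.putText(im,str(x),((x-x0)*s,25),0,.4,(0,255,0),1)
    for y in range((y0+9)//10*10,y1,10):
        cv2.line(im,(0,(y-y0)*s),(8,(y-y0)*s),(0,255,0),1)
        if y%20==0: cv2.putText(im,str(y),(10,(y-y0)*s+4),0,.4,(0,255,0),1)
    cv2.imwrite(name,im)
E
python3 - <<'E'
import pickle
from h import *
d=pickle.load(open("caps0.pkl","rb"))
crop(d["top"],155,100,365,240,3,"pics/topc0.png")
crop(d["scene"],180,170,400,330,3,"pics/scenec0.png")
E
```

```text
(no output)
```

View pics/topc0.png

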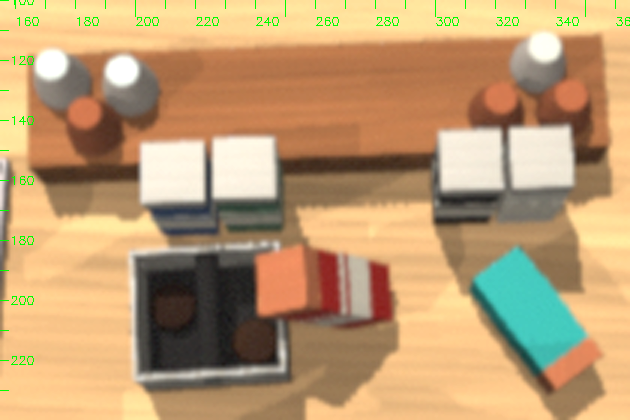

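View pics/scenec0.png

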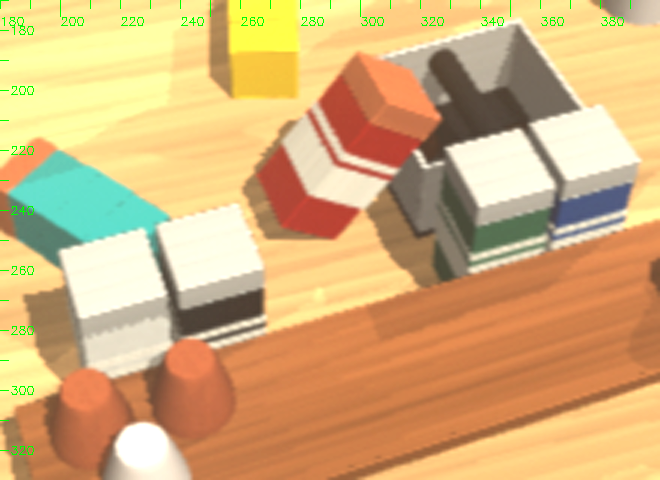

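```bash
python3 - <<'E'
import pickle
from h import *
d=pickle.load(open("caps0.pkl","rb"));t=d["top"];s=d["scene"]
np.set_printoptions(precision=4,suppress=True)
T=lambda x,y:(155+x/3,100+y/3)
S=lambda x,y:(180+x/3,170+y/3)
print("box rim");
for p in [(130,250),(276,240),(140,385),(292,378)]: print(onz(t,*T(*p),.088))
for nm,ps in dict(blue=[(140,142),(206,140),(205,202),(140,204)],green=[(213,137),(275,136),(277,198),(213,201)],black=[(437,129),(502,128),(503,188),(440,191)],white=[(508,126),(570,125),(575,184),(512,187)]).items():
    q=np.array([onz(t,*T(*p),.15) for p in ps]); print(nm,q.mean(0),np.linalg.norm(q-np.roll(q,1,0),axis=1)); 
print("riser top front edge",onz(t,*T(35,165),.07),onz(t,*T(608,145),.07))
print("riser back",onz(t,*T(38,48),.07),onz(t,*T(600,37),.07))
# red lid top corners: two views
print("red top edge(lip) front/back tri")
# scene lid top face corners: (358,53) ,(412,75),(440,117)?,
for a,b in [((257,253),(0,0))]: pass
cand_top={'NL':(256,256),'NR':(303,246),'SL':(260,314),'SR':(309,306)}
cand_sc={'A':(358,53),'B':(412,75),'C':(441,116),'D':(387,98)}
for k,a in cand_top.items():
    print(k,[(kk,*tri(t,T(*a),s,S(*b))) for kk,b in cand_sc.items()])
E
```

```text
box rim
[0.5998 0.2792 0.088 ]
[0.6155 0.1243 0.088 ]
[0.4557 0.2602 0.088 ]
[0.4678 0.1016 0.088 ]
blue [0.6693 0.2285 0.15  ] [0.0658 0.0679 0.0658 0.0663]
green [0.6758 0.1552 0.15  ] [0.068  0.0639 0.066  0.0654]
black [ 0.6926 -0.0768  0.15  ] [0.0662 0.0673 0.0641 0.0648]
white [ 0.6987 -0.1497  0.15  ] [0.0652 0.0643 0.0632 0.0649]
riser top front edge [0.6955 0.3917 0.07  ] [ 0.7378 -0.2344  0.07  ]
riser back [0.8298 0.3981 0.07  ] [ 0.8627 -0.2258  0.07  ]
red top edge(lip) front/back tri
NL [('A', array([0.5687, 0.1077, 0.1857]), np.float64(0.058306343165318936)), ('B', array([0.5788, 0.13  , 0.1607]), np.float64(0.01746626534144441)), ('C', array([0.5908, 0.1434, 0.1197]), np.float64(0.002620038001052721)), ('D', array([0.5806, 0.1209, 0.1405]), np.float64(0.03967659867369733))]
NR [('A', array([0.5817, 0.0815, 0.2   ]), np.float64(0.01682025544787709)), ('B', array([0.5926, 0.1022, 0.1785]), np.float64(0.023871475941860575)), ('C', array([0.605 , 0.114 , 0.1406]), np.float64(0.04475954285533223)), ('D', array([0.5941, 0.0932, 0.1577]), np.float64(0.0028668890559584975))]
SL [('A', array([0.5213, 0.1147, 0.1383]), np.float64(0.03912723614822124)), ('B', array([0.5313, 0.1382, 0.1122]), np.float64(0.004621408511637834)), ('C', array([0.5425, 0.1525, 0.0678]), np.float64(0.026735573777365695)), ('D', array([0.5322, 0.1289, 0.0891]), np.float64(0.01858092087902137))]
SR [('A', array([0.5339, 0.0866, 0.1536]), np.float64(0.005977091108832397)), ('B', array([0.5449, 0.1083, 0.1316]), np.float64(0.0496137677501)), ('C', array([0.5568, 0.1208, 0.0907]), np.float64(0.07266321902901572)), ('D', array([0.5455, 0.099 , 0.1077]), np.float64(0.0277577268676859))]
```

```bash
python3 - <<'E'
import pickle
from h import *
from plant import *
from scipy.spatial.transform import Rotation as R
d=pickle.load(open("caps0.pkl","rb"));t=d["top"];s=d["scene"]
np.set_printoptions(precision=3,suppress=True)
q=get_ee_rot(); M=R.from_quat(np.r_[q[1:],q[0]]).as_matrix(); print(M)
print("cam off in tool",M.T@(d["wrist"]["pose"][:3,3]-get_tcp_pos()))
print("yellow",[onz(t,u,v,.064)[:2] for u,v in [(262,243),(281,247),(270,292),(251,287)]])
print("turq",[onz(t,u,v,.064)[:2] for u,v in [(313,192),(327,183),(355,216),(337,230)]])
o=onz(s,462,170,0);print("machine panel foot",o)
for h in (.2,.25,.3,.35,.4): print(h,proj(s,o+[0,0,h]))
print("machine top", onz(t,45,230,.3),onz(t,104,231,.3),onz(t,100,324,.3))
# IK checks
def quat(x,z):
    x=np.array(x,float);x/=np.linalg.norm(x);z=np.array(z,float);z-=x*(x@z);z/=np.linalg.norm(z)
    a=R.from_matrix(np.stack([x,np.cross(z,x),z],1)).as_quat();return np.r_[a[3],a[:3]]
e=np.array([-.087,.996,0])
for sg in (1,-1):
    print("lip",sg,ik([.558,.175,.25],quat([0,0,-1],sg*np.array([.996,.087,0]))),ik([.567,.09,.12],quat([0,0,-1],sg*np.array([.996,.087,0]))))
    for ph in (30,40):
        p=np.radians(ph);x=[np.sin(p)*.998,np.sin(p)*.067,-np.cos(p)]
        print("push",sg,ph,ik([.50,.013,.025],quat(x,[-.067*sg,.998*sg,0])),ik([.65,.02,.025],quat(x,[-.067*sg,.998*sg,0])))
E
```

```text
[[-0.    -0.968  0.252]
 [-0.001  0.252  0.968]
 [-1.    -0.    -0.001]]
cam off in tool [-0.134  0.075  0.   ]
yellow [array([0.417, 0.07 ]), array([0.406, 0.009]), array([0.265, 0.04 ]), array([0.279, 0.1  ])]
turq [array([ 0.588, -0.09 ]), array([ 0.619, -0.135]), array([ 0.513, -0.226]), array([ 0.466, -0.169])]
machine panel foot [0.44 0.65 0.  ]
0.2 [482.906 115.505]
0.25 [488.884  99.922]
0.3 [495.216  83.416]
0.35 [501.935  65.903]
0.4 [509.077  47.287]
machine top [0.415 0.633 0.3  ] [0.417 0.478 0.3  ] [0.181 0.466 0.3  ]
lip 1 [-0.744  0.488  0.486  1.717 -0.263  1.002 -0.077] [-0.565  0.645  0.44   1.853 -0.394  0.73   0.182]
push 1 30 None [ 0.484  0.931 -0.86   2.056  1.962  0.635 -0.15 ]
push 1 40 None [ 0.741  1.298 -1.283  2.154  2.257  1.1   -0.051]
lip -1 [ 0.378  0.757 -1.274  1.658  0.748  1.304  2.194] [-0.957  1.032  1.22   1.871 -1.107  1.122 -2.345]
push -1 30 None [ 0.045  0.764 -0.243  2.078  2.448  0.28   2.273]
push -1 40 None [ 0.356  0.897 -0.655  2.17   2.499  0.683  2.415]
```

```bash
cat >> h.py <<'E'
from scipy.spatial.transform import Rotation as R
def quat(x,z):
    x=np.array(x,float);x/=np.linalg.norm(x);z=np.array(z,float);z-=x*(x@z);z/=np.linalg.norm(z)
    a=R.from_matrix(np.stack([x,np.cross(z,x),z],1)).as_quat();return np.r_[a[3],a[:3]]
def pushq(ph,sg,yaw=.067,az=0):
    """tool tilted ph deg back, leading along riser normal yaw(+az); jaw axis across"""
    p=np.radians(ph);a=yaw+az
    return quat([np.sin(p)*np.cos(a),np.sin(p)*np.sin(a),-np.cos(p)],[-sg*np.sin(a),sg*np.cos(a),0])
E
python3 - <<'E'
from h import *
from plant import *
for z in (.03,.035):
  for x in (.505,.52,.54):
    for ph in (20,25,30,35):
      for az in (0,.35,.7):
        r=[sg for sg in (1,-1) if ik([x,.013,z],pushq(ph,sg,az=az)) is not None]
        if r: print(z,x,ph,az,r)
E
```

```text
0.03 0.505 20 0 [1, -1]
0.03 0.505 20 0.35 [1, -1]
0.03 0.505 20 0.7 [1, -1]
0.03 0.505 25 0 [1, -1]
0.03 0.505 25 0.35 [1, -1]
0.03 0.505 25 0.7 [1, -1]
0.03 0.505 30 0.35 [1, -1]
0.03 0.505 30 0.7 [1, -1]
0.03 0.505 35 0.7 [1, -1]
0.03 0.52 20 0 [1, -1]
0.03 0.52 20 0.35 [1, -1]
0.03 0.52 20 0.7 [1, -1]
0.03 0.52 25 0 [1, -1]
0.03 0.52 25 0.35 [1, -1]
0.03 0.52 25 0.7 [1, -1]
0.03 0.52 30 0 [1, -1]
0.03 0.52 30 0.35 [1, -1]
0.03 0.52 30 0.7 [1, -1]
0.03 0.52 35 0.35 [1, -1]
0.03 0.52 35 0.7 [1, -1]
0.03 0.54 20 0 [1, -1]
0.03 0.54 20 0.35 [1, -1]
0.03 0.54 20 0.7 [1, -1]
0.03 0.54 25 0 [1, -1]
0.03 0.54 25 0.35 [1, -1]
0.03 0.54 25 0.7 [1, -1]
0.03 0.54 30 0 [1, -1]
0.03 0.54 30 0.35 [1, -1]
0.03 0.54 30 0.7 [1, -1]
0.03 0.54 35 0 [1, -1]
0.03 0.54 35 0.35 [1, -1]
0.03 0.54 35 0.7 [1, -1]
0.035 0.505 20 0 [1, -1]
0.035 0.505 20 0.35 [1, -1]
0.035 0.505 20 0.7 [1, -1]
0.035 0.505 25 0 [1, -1]
0.035 0.505 25 0.35 [1, -1]
0.035 0.505 25 0.7 [1, -1]
0.035 0.505 30 0.35 [1, -1]
0.035 0.505 30 0.7 [1, -1]
0.035 0.505 35 0.7 [1, -1]
0.035 0.52 20 0 [1, -1]
0.035 0.52 20 0.35 [1, -1]
0.035 0.52 20 0.7 [1, -1]
0.035 0.52 25 0 [1, -1]
0.035 0.52 25 0.35 [1, -1]
0.035 0.52 25 0.7 [1, -1]
0.035 0.52 30 0 [1, -1]
0.035 0.52 30 0.35 [1, -1]
0.035 0.52 30 0.7 [1, -1]
0.035 0.52 35 0.35 [1, -1]
0.035 0.52 35 0.7 [1, -1]
0.035 0.54 20 0 [1, -1]
0.035 0.54 20 0.35 [1, -1]
0.035 0.54 20 0.7 [1, -1]
0.035 0.54 25 0 [1, -1]
0.035 0.54 25 0.35 [1, -1]
0.035 0.54 25 0.7 [1, -1]
0.035 0.54 30 0 [1, -1]
0.035 0.54 30 0.35 [1, -1]
0.035 0.54 30 0.7 [1, -1]
0.035 0.54 35 0 [1, -1]
0.035 0.54 35 0.35 [1, -1]
0.035 0.54 35 0.7 [1, -1]
```

```bash
python3 - <<'E'
from h import *
from plant import *
from plant import *
print(get_tcp_pos())
movel([.158,.605,.42]); print(get_time(),get_tcp_pos())
q=quat([0,0,-1],[.996,.087,0])
goto([.558,.175,.30],q); print(get_time(),get_tcp_pos())
gripper_close(20); print(get_time(),get_opening(),get_force())
for n in("top","wrist","scene"):
    c=capture(n); cv2.imwrite(f"pics/{n}1.png",c["frame"][:,:,::-1])
for z in (.03,):
  for x in (.505,.52,.54):
    for ph in (20,25,30,35):
      for az in (0,.35,.7):
        r=[sg for sg in (1,-1) if ik([x,.013,z],pushq(ph,sg,az=az)) is not None]
        if r: print(z,x,ph,az,r)
E
```

```text
[0.15749756 0.60456994 0.23887392]
1.5083 [0.15792852 0.60476985 0.41917982]
3.6583 [0.5577726  0.17624861 0.30005097]
4.425 0.0036478511675239835 [-0.36140783  0.26471156  0.2489576 ]
0.03 0.505 20 0 [1, -1]
0.03 0.505 20 0.35 [1, -1]
0.03 0.505 20 0.7 [1, -1]
0.03 0.505 25 0 [1, -1]
0.03 0.505 25 0.35 [1, -1]
0.03 0.505 25 0.7 [1, -1]
0.03 0.505 30 0.35 [1, -1]
0.03 0.505 30 0.7 [1, -1]
0.03 0.505 35 0.7 [1, -1]
0.03 0.52 20 0 [1, -1]
0.03 0.52 20 0.35 [1, -1]
0.03 0.52 20 0.7 [1, -1]
0.03 0.52 25 0 [1, -1]
0.03 0.52 25 0.35 [1, -1]
0.03 0.52 25 0.7 [1, -1]
0.03 0.52 30 0 [1, -1]
0.03 0.52 30 0.35 [1, -1]
0.03 0.52 30 0.7 [1, -1]
0.03 0.52 35 0.35 [1, -1]
0.03 0.52 35 0.7 [1, -1]
0.03 0.54 20 0 [1, -1]
0.03 0.54 20 0.35 [1, -1]
0.03 0.54 20 0.7 [1, -1]
0.03 0.54 25 0 [1, -1]
0.03 0.54 25 0.35 [1, -1]
0.03 0.54 25 0.7 [1, -1]
0.03 0.54 30 0 [1, -1]
0.03 0.54 30 0.35 [1, -1]
0.03 0.54 30 0.7 [1, -1]
0.03 0.54 35 0 [1, -1]
0.03 0.54 35 0.35 [1, -1]
0.03 0.54 35 0.7 [1, -1]
```

View pics/wrist1.png

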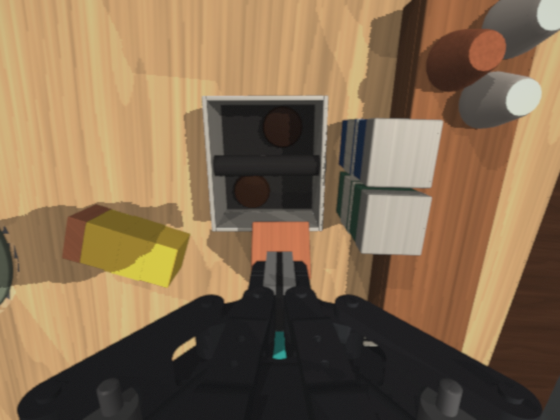

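View pics/scene1.png

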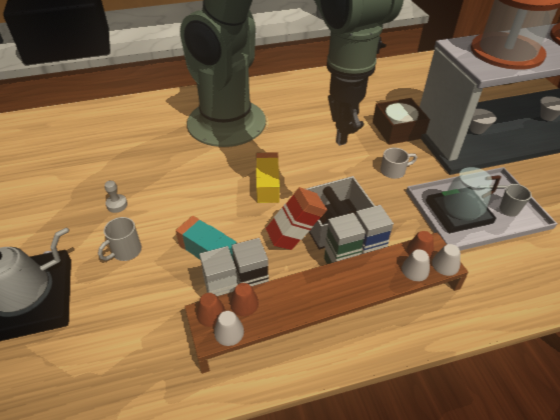

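The wrist view shows the copper lid's lip edge at row 222, columns 252–309. It is centred on the closed fingers (col 280) and square to the camera. The scene view shows nothing has moved. Next I descend into the box's opening and push.

```bash
python3 - <<'E'
from h import *
from plant import *
np.set_printoptions(precision=4,suppress=True)
e=np.array([-.087,.996,0]); lip=np.array([.561,.141,0])
P=lambda s,z: lip+e*s+[0,0,z]   # s = TCP offset beyond lip along lean
movel(P(.036,.20),max_speed=.15)
print(movel(P(.036,.113),max_speed=.08,contact_N=4),get_tcp_pos(),get_force())
r=movel(P(.0,.113),max_speed=.04,contact_N=0.8)
print("contact",r,get_tcp_pos(),get_force(),get_time())
c=capture("scene");crop(c,240,120,420,260,4,"pics/s2.png")
E
```

```text
False [0.5581 0.1769 0.1135] [ 0.0703  0.0239 -0.2587]
contact True [0.56   0.1505 0.1128] [ 0.3321 -0.092   0.0896] 7.2667
```

View pics/s2.png

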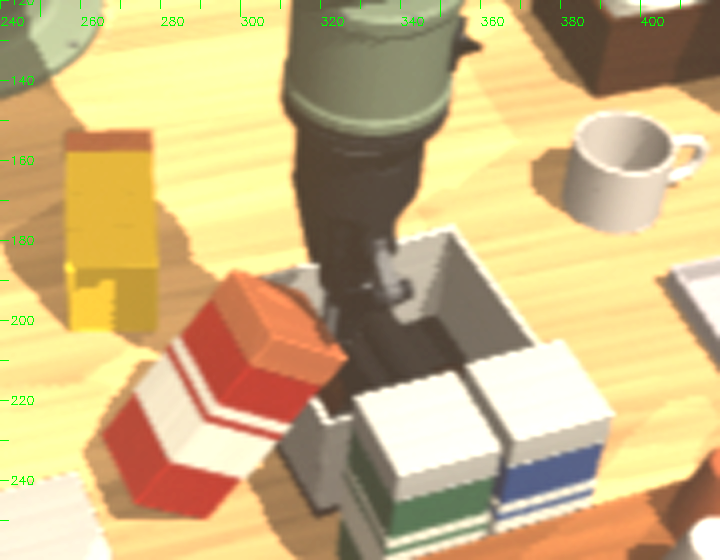

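```bash
python3 - <<'E'
from h import *
from plant import *
np.set_printoptions(precision=4,suppress=True)
e=np.array([-.087,.996,0]); p0=get_tcp_pos()
for th in (35,32,29,26,24,22,20,18.5):
    a=np.radians(th)
    d=.150*(np.sin(a)-np.sin(np.radians(38))); h=.15*(np.cos(a)-np.cos(np.radians(38)))
    r=movel(p0+e*d+[0,0,h*.9],max_speed=.03,contact_N=10)
    print(th,r,get_tcp_pos(),get_force(),round(get_time(),2))
    if r: break
sleep(.4)
c=capture("scene");crop(c,240,120,420,260,4,"pics/s3.png")
E
```

```text
35 False [0.5603 0.1449 0.1169] [-0.0557  0.0058 -0.6944] 7.74
32 False [0.561  0.1382 0.1209] [-0.0002 -0.0256  0.5572] 8.14
29 False [0.5615 0.1315 0.1244] [ 0.4846  1.0289 -0.2615] 8.55
26 False [0.5622 0.1245 0.1277] [-0.5694  0.4064  0.3072] 8.96
24 False [0.5626 0.1198 0.1297] [-0.7236  0.0392 -1.0921] 9.28
22 False [0.563  0.115  0.1315] [-0.0002 -0.0007 -0.0665] 9.61
20 False [0.5634 0.1101 0.1332] [ 0.1411 -0.012   0.7377] 9.93
18.5 False [0.5637 0.1064 0.1343] [-0.5943  0.58    0.4022] 10.22
```

View pics/s3.png

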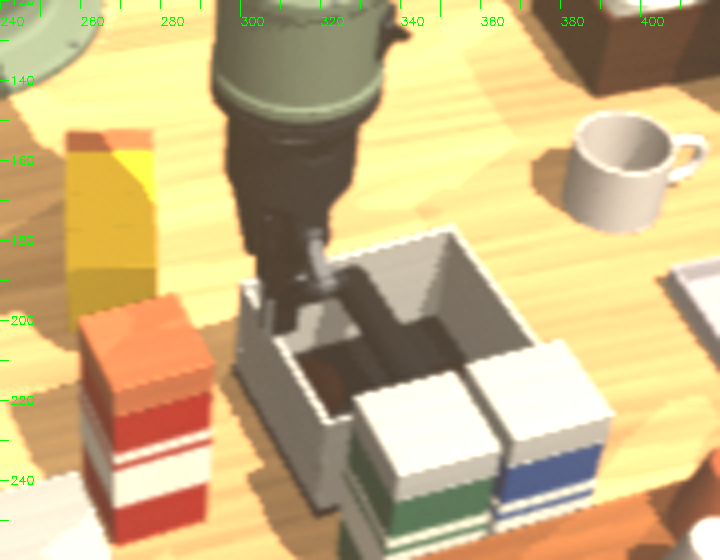

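The tin now stands upright, with its lid at scene pixels (257–292, 194–222). I'll retreat and relocate it.

```bash
python3 - <<'E'
from h import *
from plant import *
import pickle
np.set_printoptions(precision=4,suppress=True)
p=get_tcp_pos()
movel(p+[-.005,.03,.02],max_speed=.15); movel([.55,.14,.30],max_speed=.2)
goto([.45,.005,.30],pushq(30,1)); print(get_time(),get_joints())
d={n:capture(n) for n in("top","scene","wrist")}
pickle.dump(d,open("caps4.pkl","wb"))
crop(d["top"],155,100,365,240,3,"pics/topc4.png")
crop(d["scene"],180,170,400,330,3,"pics/scenec4.png")
cv2.imwrite("pics/wrist4.png",d["wrist"]["frame"][:,:,::-1])
E
```

```text
13.0667 [-0.7823 -0.12    0.5529  2.3615  0.3733  0.386   1.1085]
```

View pics/topc4.png

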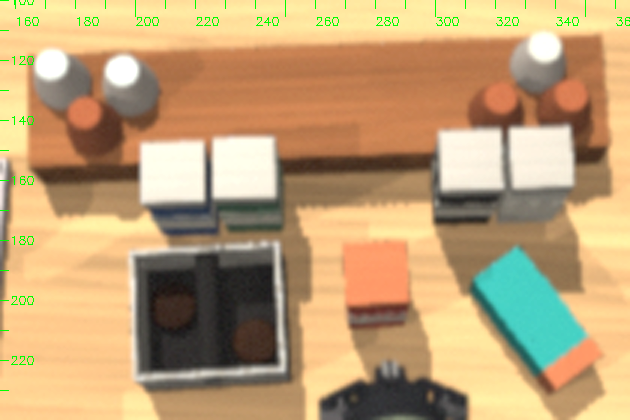

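View pics/scenec4.png

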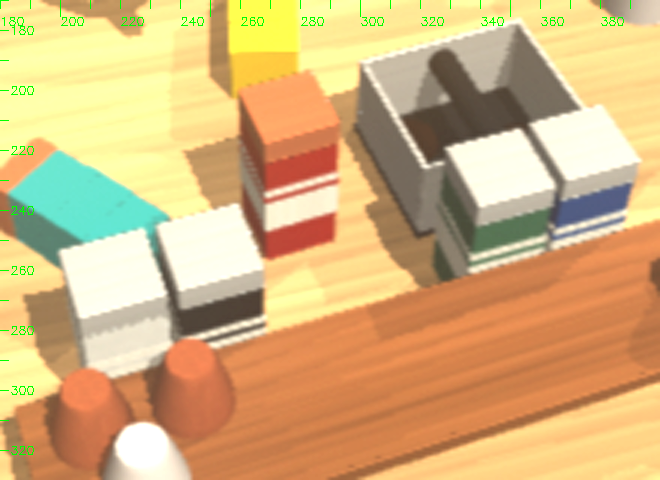

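View pics/wrist4.png

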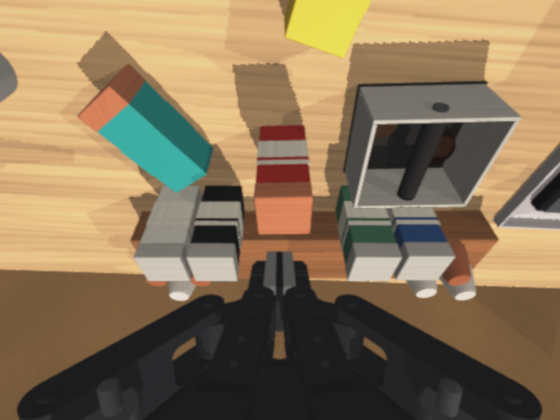

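```bash
cat >> h.py <<'E'
def redlid(t,roi=(230,140,320,225)):
    x0,y0,x1,y1=roi
    b=t["frame"][y0:y1,x0:x1]; b=cv2.resize(b,None,fx=4,fy=4,interpolation=cv2.INTER_CUBIC)
    h=cv2.cvtColor(b,cv2.COLOR_RGB2HSV)
    m=((h[...,0]<=14)&(h[...,1]>120)&(h[...,2]>130)&(b[...,1]>60)).astype(np.uint8)
    m=cv2.morphologyEx(m,cv2.MORPH_OPEN,np.ones((9,9)))
    cs,_=cv2.findContours(m,0,2)
    c=min([k for k in cs if cv2.contourArea(k)>3000],key=lambda k:abs(cv2.contourArea(k)-7500))
    px=c[:,0,:]/4.+[x0-.375,y0-.375]
    w=np.array([onz(t,u,v,.15)[:2] for u,v in px]).astype(np.float32)
    (cx,cy),(a,bb),ang=cv2.minAreaRect(w*1000)
    ang=(ang+45)%90-45
    return np.array([cx,cy])/1000,(a,bb),ang,px.min(0),px.max(0)
E
python3 - <<'E'
import pickle
from h import *
d=pickle.load(open("caps4.pkl","rb"));t=d["top"]
T=lambda x,y:(155+x/3,100+y/3)
print(redlid(t))
q=np.array([onz(t,*T(*p),.15) for p in [(344,243),(407,241),(409,304),(346,306)]]);print(q.mean(0),np.linalg.norm(q-np.roll(q,1,0),axis=1)); print(q)
E
```

```text
(array([0.57256848, 0.01883784]), (65.6414794921875, 68.60639953613281), 4.8350372314453125, array([268.375, 179.375]), array([291.375, 200.875]))
[0.56938048 0.01670488 0.15      ] [0.06517456 0.06415601 0.06522316 0.06361968]
[[ 0.59989979  0.05062426  0.15      ]
 [ 0.60394802 -0.0134039   0.15      ]
 [ 0.53882124 -0.01694832  0.15      ]
 [ 0.53485286  0.04654747  0.15      ]]
```

Red tin: (0.571, 0.017), yaw about 4°. The lid measures 65 mm, so the size matches. The riser's yaw is also about 3.9°, so a straight push along the riser normal ends about 15 mm from the gap's middle, within tolerance.

```bash
python3 - <<'E'
from h import *
from plant import *
np.set_printoptions(precision=4,suppress=True)
n=np.array([np.cos(.068),np.sin(.068),0]); c=np.array([.571,.0172,0]); q=pushq(30,1,.068)
P=lambda s,z:c+n*s+[0,0,z]
s0=-.0595
print(ik(P(s0,.15),q),ik(P(s0,.026),q))
goto(P(s0,.20),q)
print(movel(P(s0,.10),max_speed=.1,contact_N=4),get_tcp_pos())
print(movel(P(s0,.026),max_speed=.05,contact_N=4),get_tcp_pos(),get_force(),get_time())
d=capture("scene");crop(d,180,120,400,330-50,3,"pics/s5.png")
E
```

```text
[ 0.524   0.4661 -0.8543  2.3585  1.7942  0.4112 -0.24  ] [ 0.6437  0.978  -1.0698  2.3893  2.1375  0.8959 -0.364 ]
False [0.5118 0.0132 0.1004]
False [0.5118 0.0131 0.0263] [0.7156 0.1655 0.3916] 17.9333
```

View pics/s5.png

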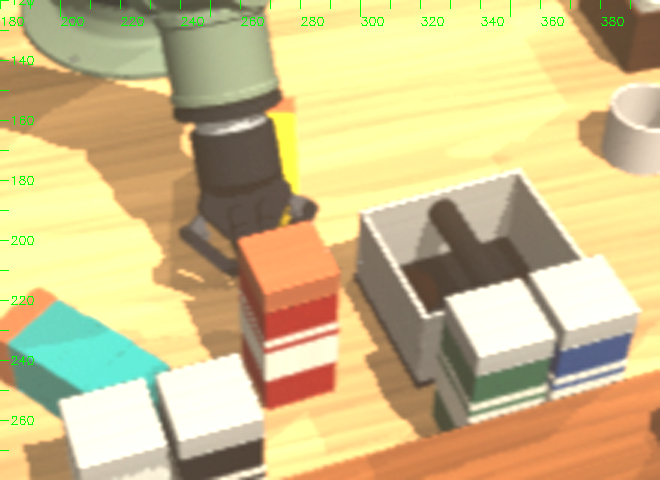

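The fingers are down behind the tin and nothing is touched. The tin's lid is still at (257–292, 194–222), so I start pushing slowly.

```bash
python3 - <<'E'
from h import *
from plant import *
import pickle
np.set_printoptions(precision=4,suppress=True)
n=np.array([np.cos(.068),np.sin(.068),0]); c=np.array([.571,.0172,0])
P=lambda s,z:c+n*s+[0,0,z]
for s in (-.04,-.02,0.0,.02,.04):
    r=movel(P(s,.026),max_speed=.03,contact_N=8); print(s,r,get_tcp_pos(),get_force(),round(get_time(),2))
    if r: break
t=capture("top");pickle.dump(t,open("t6.pkl","wb"))
crop(t,155,100,365,240,3,"pics/t6.png")
crop(capture("scene"),180,120,400,330-50,3,"pics/s6.png")
print(redlid(t))
E
```

```text
-0.04 False [0.5311 0.0145 0.026 ] [ 0.1288 -0.2752 -0.4521] 18.78
-0.02 True [0.5343 0.0148 0.0256] [-0.7526  0.201  -0.6328] 19.1
(array([0.5773, 0.019 ]), (65.82914733886719, 68.49130249023438), 4.281370639801025, array([268.375, 178.375]), array([291.375, 199.375]))
```

View pics/t6.png

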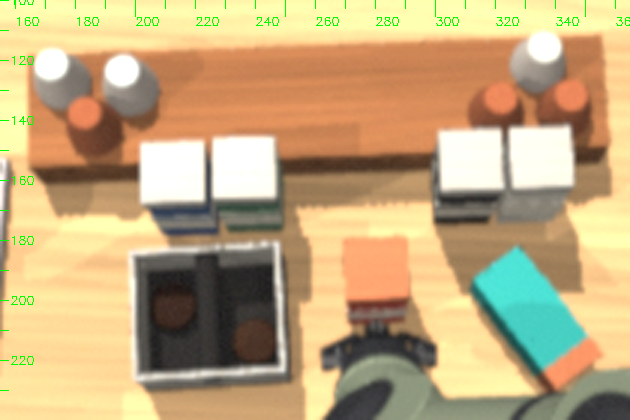

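View pics/s6.png

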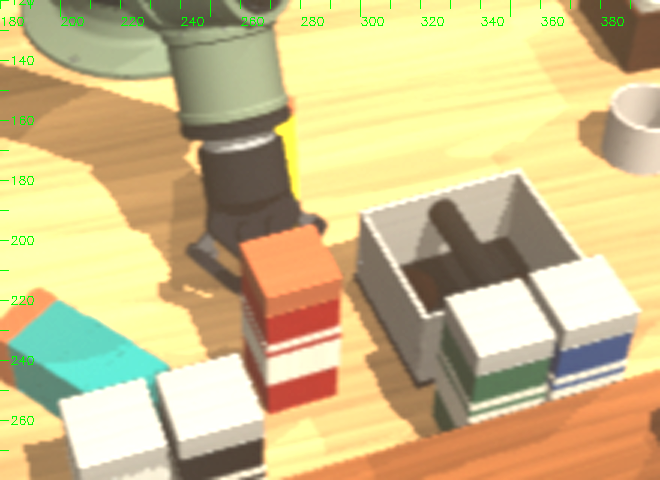

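The tin moved about 5 mm and stayed upright and square (4.3°). The stop was the 8 N impact of first contact. I'll continue more slowly.

```bash
python3 - <<'E'
from h import *
from plant import *
import pickle
np.set_printoptions(precision=4,suppress=True)
n=np.array([np.cos(.068),np.sin(.068),0]); c=np.array([.571,.0172,0])
P=lambda s,z:c+n*s+[0,0,z]
for s in (-.02,.02):
    r=movel(P(s,.026),max_speed=.02,contact_N=14); print(s,r,get_tcp_pos(),get_force(),round(get_time(),2))
    t=capture("top"); print(redlid(t))
crop(capture("scene"),180,120,400,330-50,3,"pics/s7.png")
crop(t,155,100,365,240,3,"pics/t7.png")
E
```

```text
-0.02 False [0.5509 0.0158 0.026 ] [-1.0708 -0.3908 -0.5315] 20.22
(array([0.5932, 0.0198]), (65.88849639892578, 69.23028564453125), 2.7793171405792236, array([268.375, 172.875]), array([291.125, 194.125]))
0.02 False [0.5909 0.0186 0.026 ] [-1.6744  0.5752 -0.9815] 22.42
(array([0.6334, 0.0221]), (65.79914855957031, 68.44476318359375), 4.494914531707764, array([268.125, 159.875]), array([290.625, 181.375]))
```

View pics/s7.png

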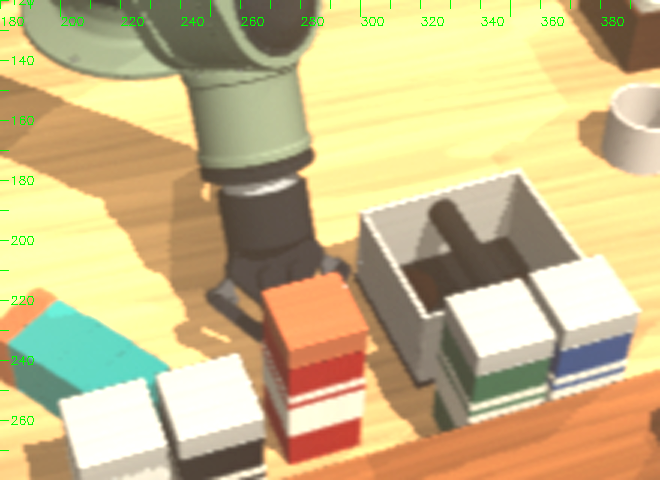

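View pics/t7.png

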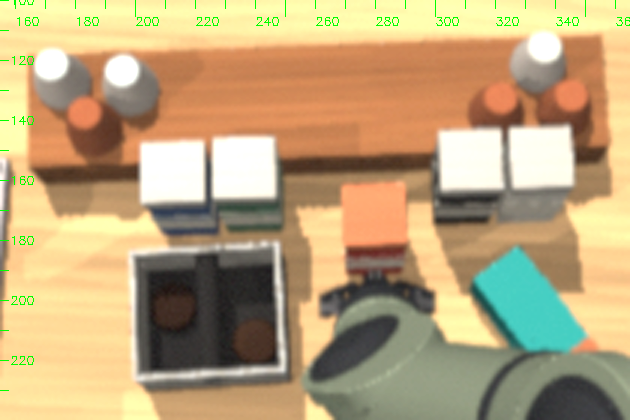

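The push is going well: upright, square, centred on the line. Next is the final approach, then a slow contact against the riser.

```bash
python3 - <<'E'
from h import *
from plant import *
np.set_printoptions(precision=4,suppress=True)
n=np.array([np.cos(.068),np.sin(.068),0]); c=np.array([.571,.0172,0])
P=lambda s,z:c+n*s+[0,0,z]
r=movel(P(.057,.026),max_speed=.025,contact_N=14); print(r,get_tcp_pos(),get_force(),round(get_time(),2))
if not r:
    r=movel(P(.088,.026),max_speed=.01,contact_N=9); print(r,get_tcp_pos(),get_force(),round(get_time(),2))
t=capture("top"); print(redlid(t))
crop(capture("scene"),180,150,400,330,3,"pics/s8.png")
crop(t,155,100,365,240,3,"pics/t8.png")
E
```

```text
False [0.6279 0.0211 0.026 ] [-0.8479  1.0466 -0.6578] 24.15
True [0.6463 0.0224 0.0254] [-0.6679  0.2598  0.9887] 26.0
(array([0.6944, 0.0215]), (76.10049438476562, 79.9166259765625), 1.8059896230697632, array([267.125, 139.625]), array([292.875, 163.375]))
```

View pics/s8.png

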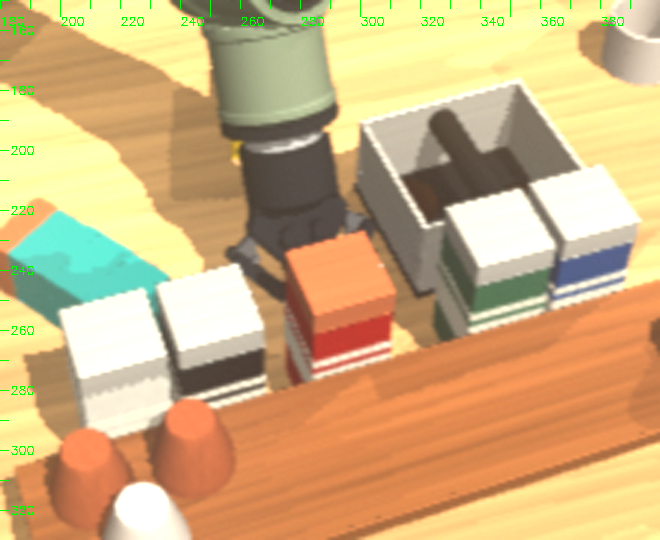

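View pics/t8.png

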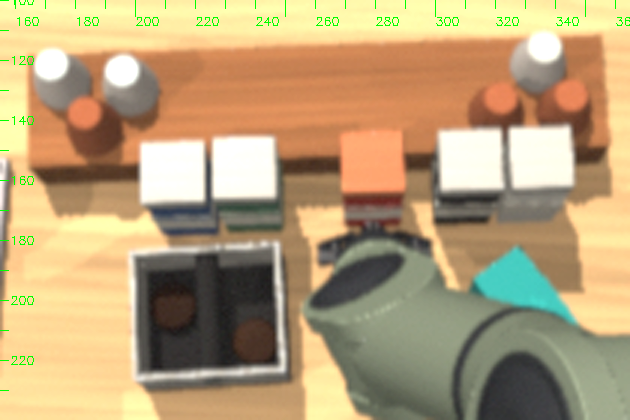

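```bash
python3 - <<'E'
from h import *
from plant import *
import pickle
np.set_printoptions(precision=4,suppress=True)
n=np.array([np.cos(.068),np.sin(.068),0]); c=np.array([.571,.0172,0])
P=lambda s,z:c+n*s+[0,0,z]
r=movel(P(.088,.026),max_speed=.01,contact_N=10); print(r,get_tcp_pos(),get_force(),round(get_time(),2))
sleep(.2)
movel(P(-.0,.026),max_speed=.06); movel(P(-.02,.12),max_speed=.1)
movel(P(-.03,.25),max_speed=.15)
d={k:capture(k) for k in("top","scene","wrist")};pickle.dump(d,open("caps9.pkl","wb"))
print(get_time())
crop(d["scene"],180,150,400,330,3,"pics/s9.png")
crop(d["top"],230,120,350,210,6,"pics/t9.png")
E
```

```text
True [0.6463 0.0224 0.0247] [-0.53    0.3994  0.8184] 26.5
31.2
```

View pics/s9.png

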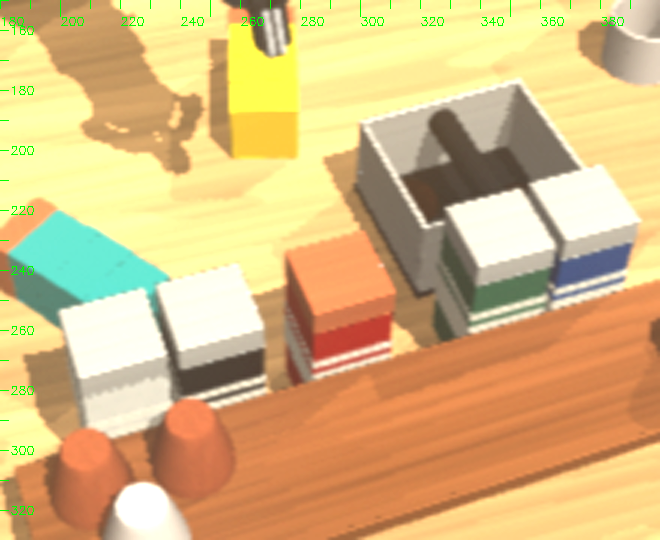

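View pics/t9.png

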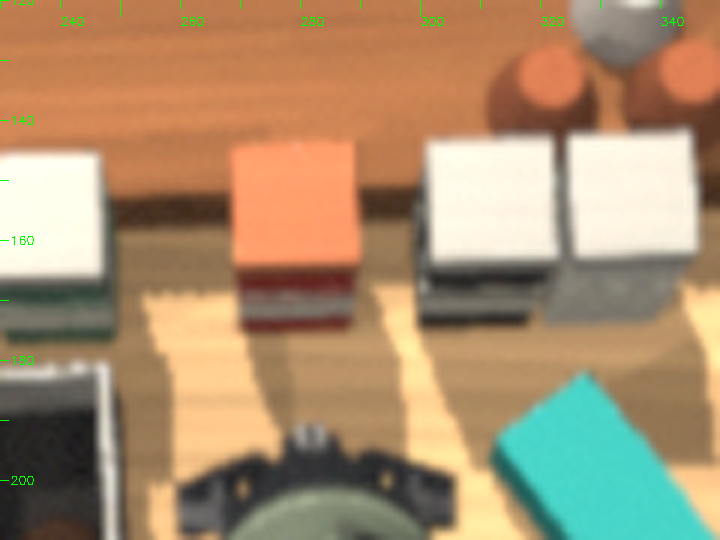

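```bash
python3 - <<'E'
import pickle
from h import *
np.set_printoptions(precision=4,suppress=True)
d=pickle.load(open("caps9.pkl","rb"));t=d["top"];d0=pickle.load(open("caps0.pkl","rb"))
T=lambda x,y:(230+x/6-.4,120+y/6-.4)
def rect(ps):
    q=np.array([onz(t,*T(*p),.15) for p in ps]); b=q[0]-q[1]+q[3]-q[2]
    return q.mean(0), np.degrees(np.arctan2(-b[0],b[1])),np.linalg.norm(q-np.roll(q,1,0),axis=1)
red=rect([(232,145),(353,141),(359,263),(236,267)]);blk=rect([(427,141),(554,136),(558,259),(430,263)])
print(red,blk)
g=np.array([.6758,.1552]);b=np.array([.6926,-.0768]);mid=(g+b)/2;y=(g-b)/np.linalg.norm(g-b);x=np.array([y[1],-y[0]])
r=red[0][:2]-mid;print("red vs neighbours' centre line: into riser",r@x,"along",r@y,"riser yaw",np.degrees(np.arctan2(-y[0],y[1])))
for k in("top","scene"):
    df=np.abs(d[k]["frame"].astype(int)-d0[k]["frame"]).max(2)
    cv2.imwrite(f"pics/diff_{k}.png",np.clip(df*3,0,255).astype(np.uint8))
E
```

```text
(array([0.6875, 0.0253, 0.15  ]), np.float64(3.7341984834733317), array([0.065 , 0.0625, 0.0651, 0.0631])) (array([ 0.693 , -0.0762,  0.15  ]), np.float64(3.8838572042402544), array([0.0651, 0.0658, 0.0657, 0.0658]))
red vs neighbours' centre line: into riser 0.002318287479932999 along -0.014109017393231083 riser yaw 4.141775330492031
```

View pics/diff_top.png

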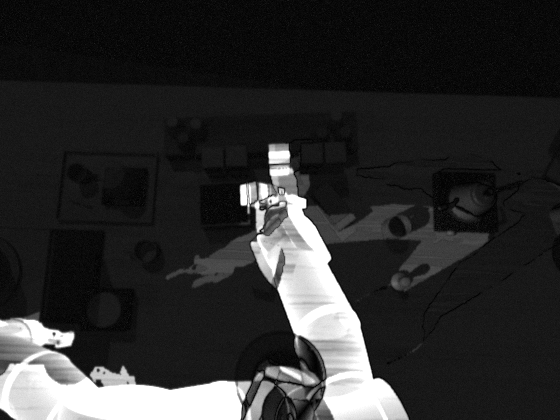

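The red tin is in the gap: 14 mm from the middle, square to within 0.5° and against the riser. The difference picture (270–290, 145–165 for the tin) shows only the tin, the arm and shadows changing, so I'm handing in.

```bash
python3 -c "
from plant import *
close_job(); print(get_time())"
```

```text
the job is handed in; nothing more can be done
the job is handed in; nothing more can be done
```

I pushed the red tin upright with the shut fingertips at its lip. I then slid it straight along the riser's normal into the gap, touching it about 26 mm above the counter. It stopped against the riser at a 9 N contact threshold, and a second press at 10 N did not move it further. I handed the job in shortly after 31 s.

- **Position:** the tin is about 14 mm from the gap's middle, against an allowed 55 mm.
- **Squareness:** its yaw is 3.7°, against 4.1° for the row of tins, so it is square to within about 0.5°.
- **Snugness:** it sits about 2 mm deeper than the line through its neighbours, which is within the camera calibration error.
- **Upright:** it looks upright in both views.
- **Other objects:** comparing the top view before and after showed only the red tin, the arm and shadows changing. I did not remeasure the jug, tamper or cup individually.

Two checks went wrong along the way. The first push stopped early, when first contact tripped the 8 N stop after about 5 mm. The automatic lid mask also merged with the wooden riser once the tin was in place, so I took the final position from lid corners read by hand.

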